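# Load the empty spool on the chain winder

## Robot

A 6-joint arm with a two-finger parallel gripper is mounted at the origin on the work surface. World frame = base frame: x ahead of the robot, y to its left, z up, the work surface at z = 0. Lengths are in m, angles in degrees, forces in N, time in s.
With the tool pointing down it reaches from about 0.3 to 0.75 m from the base axis. Payload 8.5 kg.
Tool frame: the origin (TCP) lies on the centre line of the jaws, within the pads' length; the fingertips stand 11 mm ahead of it and the grasp point (between the pads) lies 8 mm behind it; z points along the fingers, y is the line along which they close (so a half turn about z gives the same grasp; the last joint's range is limited). The gripper opens to 85 mm and grips with 20 to 120 N. Pads are 22 mm wide; open, the fingers measure 114 mm over their backs; the gripper's body (76 mm by 85 mm) begins 54 mm behind the grasp point. The pads swing forward as they close: fully open they stand 13 mm farther back than shut.
Start: joints at [-87.336, 21.807, 74.336, -0, 83.858, -12.336], TCP at [0.142, -0.531, 0.242] pointing down, gripper open.
Joint ranges: [-178.18, 178.18], [-50.72, 133.34], [12.68, 142.11], [-81.47, 261.47], [9.98, 163.14], [-165.26, 165.26]. Speed limits (degrees/s): [136.94, 136.94, 180, 180, 180, 180].

## Interface

Orientations are given as a 3x3 rotation matrix whose columns are the frame's x, y, z axes.
In Python, from rig import env, eyes, job, probe_bus gives the robot as it stands (env), with the cameras (eyes), the job (job) and the readings (probe_bus).
- The arm moves only by the shell command python3 nudge.py 'ROWS' [FORCE]. ROWS is a JSON list of rows, 1 to 10 of them, each an object with the fields xyz (a list: dx, dy, dz in fractions of the full range, 1 being 400 mm), twist (a turn about the tool's z in a scale on which 1.0 is pi rad), jaw (the finger opening in m); a field left out counts as zero (the opening has to be given); each row shifts and turns the commanded pose from where the row before left it, along the tool's axes as they then stand; what a row does not reach is not made up. A row lasts 1/10 s, in which the tool goes at most 0.05 m and 8.59 degrees, less where a joint would pass 70% of its speed; a pose out of reach is approached as far as the arm can. The fingers move at their own pace and stop on an object; FORCE is the grip in N (left out, the last holds). Time passes only in rows, so rows that do not move let the fingers close. It prints the time, the measured TCP pose, the force, the opening and the grip force at its end. Shift and turn numbers lie between -1 and 1, and a call with a number outside is refused. Input that does not fit is refused with a message, and nothing moves.
- probe_bus.observe(): the state, without advancing time (a new reading comes with each control period).
- eyes.get_image(name): name is "scene" or "top"; returns a dict with "pixels" (420x560x3 uint8, red, green, blue), "K" (3x3 intrinsics, pixels), "extrinsics" (4x4, takes a point from world to camera coordinates). Camera axes: x right, y down, z forward; pixel columns grow to the right and rows downward; lengths in m; the calibration is good to about 2 mm. A picture is of the moment at which its call begins. There is no depth.
- job.close_job(): hands the job in; it is judged then, once.
The state is a dict: "time_s": time; "q": joint angles; "qvel": joint speeds; "joint_efforts": joint torques, N m; "position": TCP position; "tool_rot": TCP orientation; "ft_force": force on the tool from outside, world axes, zero at the start; "wrist_torque": the same for the moment, N m; "grip_width": finger opening in m; "gripper_force": force on a finger pad.
Only numpy, scipy, OpenCV 4.12 (cv2) and the standard library are available. Lean on these libraries where they do the work, as an engineer would, in place of code of your own. Each camera call takes 0.05 s, during which the arm holds its last target. There are 200 camera calls.

## Task

Take the tall empty spool and lower it over the upright spindle of the chain winding stand until it sits flat on the round platform, then let go. Lower it gently rather than dropping it, and leave the short spool and the jar where they are.

Things in the scene. Friction and masses are not known exactly. Their poses are not given: they have to be found in the camera images.
- spool: The tall empty spool, white plastic, 60 mm high, standing upright on the bench. Round flanges 54 mm in diameter and 9 mm thick at top and bottom, barrel 42 mm in diameter between them, open bore 32 mm in diameter right through. About 70 g. Origin at its centre, 30 mm above its underside; z is the bore's axis. Same either way up.
- seat (a point): Centre of the top face of the winding stand's round aluminium platform (68 mm in diameter), where the steel spindle rises. The spindle is 14 mm in diameter, its end 71 mm above this point, tapering to 8 mm over the top 17 mm. z points up along the spindle. The platform is 33 mm above the bench, on a fixed grey base 100 mm along its x, 130 mm along its y and 25 mm high, centred under this point.
- short_spool: Bystander: a short empty spool of the same white plastic, 30 mm high, with the same 54 mm flanges and 32 mm bore, standing on the bench. Origin at its centre, z along the bore.
- jar: Bystander: a round clear jar with a grey lid, 58 mm in diameter and 62 mm high, standing on the bench. Origin at the centre of its underside, z up.

How it is judged:
By the outcome, as a careful person would: the job done as asked, in the order asked, and still so for the second after the job is handed in, with the robot touching nothing.
It also fails if it takes over 40 s, if anything falls off the work surface, if the arm or the gripper's body presses on something with over 40 N, if the wrist force passes 120 N, or if a joint passes its speed limit or range.

## Working session

There is one attempt and no reset: what is moved stays moved. The work goes in short steps, Python scripts to look and compute and a shell command to move; the robot and the scene stay as the last step left them, time stands still between calls to the robot, and variables do not carry over. Pictures are saved under pics/ and viewed, at most 10 in all, crops included, and the job is handed in when it is done.

```bash
ls; mkdir -p pics; python3 - <<'E'
from rig import env, eyes, job, probe_bus
import cv2,numpy as np
for n in("scene","top"):
    d=eyes.get_image(n); cv2.imwrite(f"pics/{n}0.png",d["pixels"][:,:,::-1]); np.savez(f"{n}.npz",**d); print(n,d["K"].tolist(),np.round(d["extrinsics"],4).tolist())
o=probe_bus.observe(); print(o["time_s"],o["position"],np.round(o["tool_rot"],3).tolist(),o["grip_width"])
E
```

```text
nudge.py
pics
rig.py
scene [[429.5777035173543, 0.0, 285.4618467040944], [0.0, 429.5777035173543, 204.64706868567754], [0.0, 0.0, 1.0]] [[-0.7636, 0.6455, 0.0147, 0.4065], [0.477, 0.5793, -0.661, -0.2232], [-0.4352, -0.4977, -0.7502, 1.1174], [0.0, 0.0, 0.0, 1.0]]
top [[537.4273779917628, 0.0, 280.6909526216877], [0.0, 537.4273779917628, 207.58195920602543], [0.0, 0.0, 1.0]] [[-0.0103, -0.9998, -0.0175, 0.0308], [-0.9906, 0.0126, -0.1359, 0.5677], [0.1361, 0.016, -0.9906, 0.8546], [0.0, 0.0, 0.0, 1.0]]
0.1 [ 0.14233273 -0.53100521  0.2417965 ] [[0.966, 0.259, -0.0], [0.259, -0.966, 0.001], [0.0, -0.001, -1.0]] 0.08565341519147572
```

View pics/scene0.png

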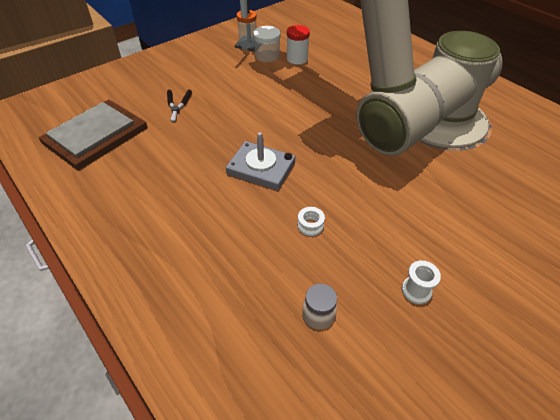

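View pics/top0.png

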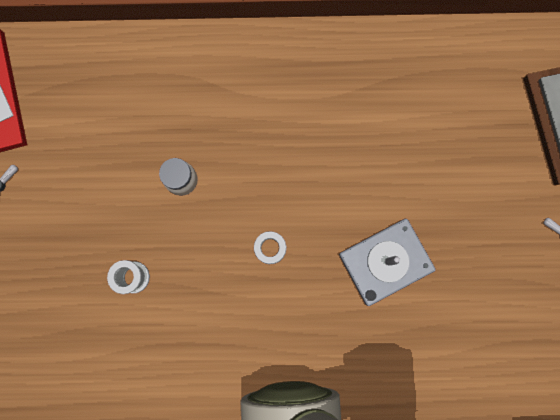

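The scene view shows the tall spool with its top flange at about (424,274), the short spool at (311,221), the jar at (320,305) and the platform at (261,159), with the spindle tip at (261,134). In the top view the tall spool's top is at (124,277), the short spool at (270,247), the jar at (177,175) and the platform at (389,262). Next I'll measure from crops.

```bash
cat >h.py <<'E'
import numpy as np,cv2
def load(n): 
    d=np.load(f"{n}.npz"); return d
def ray(d,p):
    E=d["extrinsics"];R=E[:3,:3];c=-R.T@E[:3,3]
    v=R.T@np.linalg.inv(d["K"])@[p[0],p[1],1]; return c,v/np.linalg.norm(v)
def tri(a,b):
    A=np.zeros((3,3));y=np.zeros(3)
    for c,v in(a,b):
        P=np.eye(3)-np.outer(v,v);A+=P;y+=P@c
    X=np.linalg.solve(A,y); return X,[np.linalg.norm((np.eye(3)-np.outer(v,v))@(X-c)) for c,v in(a,b)]
def plane(r,z): return r[0]+r[1]*(z-r[0][2])/r[1][2]
def proj(d,X):
    E=d["extrinsics"];p=d["K"]@(E[:3,:3]@X+E[:3,3]);return p[:2]/p[2]
E
python3 - <<'E'
from h import *
t=[]
for n,rs in(("top",[(95,250,65,55),(355,232,65,55)]),("scene",[(395,255,55,55),(235,125,55,55)])):
    im=load(n)["pixels"][:,:,::-1]
    hsv=cv2.cvtColor(np.ascontiguousarray(im),cv2.COLOR_BGR2HSV)
    m=((hsv[...,1]<60)&(hsv[...,2]>165)).astype(np.uint8)*255
    row=[]
    for x,y,w,h in rs:
        c=cv2.resize(np.ascontiguousarray(im[y:y+h,x:x+w]),(390,300) ,interpolation=cv2.INTER_CUBIC)
        row.append(c)
        cs,hi=cv2.findContours(m[y:y+h,x:x+w],cv2.RETR_CCOMP,cv2.CHAIN_APPROX_NONE)
        for q,k in zip(cs,hi[0]):
            if len(q)>8: print(n,(x,y),"hole" if k[3]>=0 else "outer",len(q),[np.round(v,1) for v in cv2.fitEllipse(q+np.array([x,y]))])
    t.append(np.hstack(row))
cv2.imwrite("pics/crops.png",np.vstack(t))
E
```

```text
top (95, 250) outer 173 [array([126. , 276.7]), array([32.1, 39.8]), np.float64(88.2)]
top (95, 250) hole 57 [array([123.2, 276.6]), array([20.3, 21.5]), np.float64(27.1)]
top (355, 232) outer 201 [array([387.7, 260.1]), array([56.2, 72.3]), np.float64(72.1)]
top (355, 232) hole 10 [array([376.5, 278. ]), array([2.4, 6.5]), np.float64(131.0)]
top (355, 232) hole 11 [array([371.8, 273.7]), array([2.7, 6. ]), np.float64(148.0)]
top (355, 232) hole 50 [array([390. , 260.3]), array([11.3, 16.9]), np.float64(86.6)]
top (355, 232) hole 49 [array([369.8, 259.8]), array([ 7.5, 21. ]), np.float64(2.7)]
top (355, 232) hole 9 [array([372.8, 246.8]), array([2.4, 5.5]), np.float64(45.0)]
scene (395, 255) outer 91 [array([417.2, 288.2]), array([22.8, 28.7]), np.float64(119.4)]
scene (395, 255) outer 82 [array([424.3, 273.5]), array([24. , 32.1]), np.float64(116.2)]
scene (395, 255) hole 51 [array([424.4, 273.2]), array([15.4, 20.6]), np.float64(115.5)]
scene (235, 125) outer 94 [array([260.3, 158.2]), array([19.4, 29.7]), np.float64(88.0)]
```

View pics/crops.png

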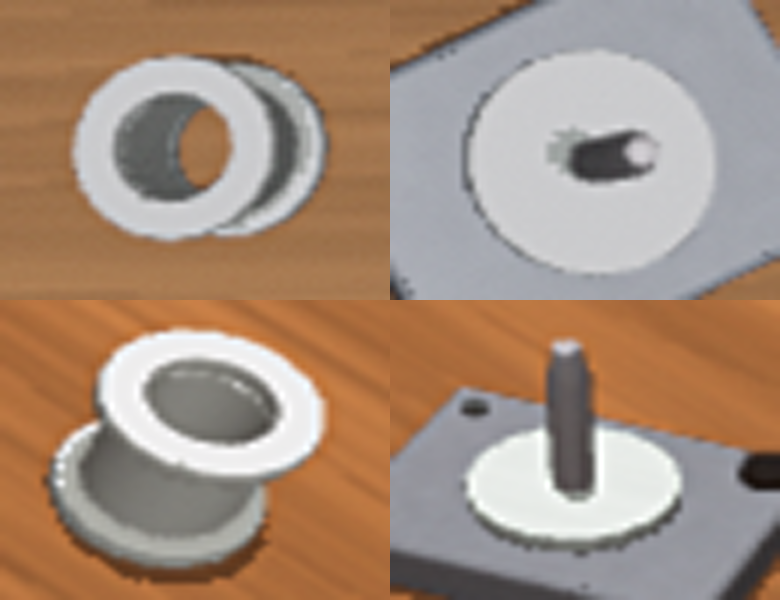

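The crops show the spool's bore and flange rims clearly. In the top view the spindle tip is at about (396.5,259.4) and the platform circle is centred near (388,261). In the scene view the tip is near (259.4,133).

```bash
python3 - <<'E'
from h import *
T,S=load("top"),load("scene")
def ell(d,box,thr):
    x,y,w,h=box; hsv=cv2.cvtColor(np.ascontiguousarray(d["pixels"][y:y+h,x:x+w]),cv2.COLOR_RGB2HSV)
    m=((hsv[...,1]<40)&(hsv[...,2]>thr)).astype(np.uint8)
    cs,_=cv2.findContours(m,cv2.RETR_EXTERNAL,cv2.CHAIN_APPROX_NONE)
    q=cv2.convexHull(max(cs,key=cv2.contourArea)); return cv2.fitEllipse(q+np.array([x,y]))
for thr in(190,200,210): print(thr,ell(T,(355,232,65,60),thr),ell(S,(235,125,55,55),thr))
def rep(s,a,b): X,e=tri(ray(T,a),ray(S,b)); print(s,np.round(X,4),np.round(e,4)); return X
a=rep("spool top",(123.3,276.6),(424.4,273.4))
p=rep("platform",ell(T,(355,232,65,60),200)[0],ell(S,(235,125,55,55),200)[0])
k=rep("tip",(396.5,259.4),(259.4,133.0))
print("plane spool z.06",plane(ray(T,(123.3,276.6)),.06),plane(ray(S,(424.4,273.4)),.06))
print("tip z.104",plane(ray(T,(396.5,259.4)),.104),plane(ray(S,(259.4,133)),.104))
# others
print("short",plane(ray(T,(270,247)),.03),"jar",plane(ray(T,(177,175)),.062))
E
```

```text
190 ((388.4064636230469, 261.2439880371094), (39.85902786254883, 40.9212760925293), 146.7895965576172) ((260.37689208984375, 157.90931701660156), (20.490909576416016, 29.744491577148438), 88.94430541992188)
200 ((388.50836181640625, 261.23370361328125), (38.990379333496094, 40.184791564941406), 145.1400604248047) ((260.4812316894531, 157.98980712890625), (20.28325843811035, 29.338321685791016), 88.40087127685547)Traceback (most recent call last):
  File "<stdin>", line 8, in <module>
  File "<stdin>", line 7, in ell
cv2.error: OpenCV(4.12.0) /io/opencv/modules/imgproc/src/shapedescr.cpp:361: error: (-201:Incorrect size of input array) There should be at least 5 points to fit the ellipse in function 'fitEllipseNoDirect'
```

```bash
python3 - <<'E'
from h import *
from rig import env, eyes, job, probe_bus
T,S=load("top"),load("scene")
def rep(s,a,b):
    X,e=tri(ray(T,a),ray(S,b)); print(s,np.round(X,4),np.round(e,4)); return X
a=rep("spool top",(123.3,276.6),(424.4,273.4))
p=rep("platform",(388.45,261.24),(260.43,157.95))
k=rep("tip",(396.5,259.4),(259.4,133.0))
print("plane spool z.06",plane(ray(T,(123.3,276.6)),.06),plane(ray(S,(424.4,273.4)),.06))
print("plat z.033",plane(ray(T,(388.45,261.24)),.033),plane(ray(S,(260.43,157.95)),.033))
print("tip z.104",plane(ray(T,(396.5,259.4)),.104),plane(ray(S,(259.4,133)),.104))
print("short",plane(ray(T,(270,247)),.03),"jar",plane(ray(T,(177,175)),.062))
o=probe_bus.observe(); R=o["tool_rot"]
print("to above spool (tool axes)",R.T@(np.array([a[0],a[1],o["position"][2]])-o["position"]),"spool->tip",R.T@(np.array([p[0],p[1],0])-[a[0],a[1],0]))
E
```

```text
spool top [0.4566 0.2784 0.0573] [0. 0.]
platform [ 0.4775 -0.1523  0.0316] [0.0001 0.0001]
tip [ 0.4778 -0.1518  0.1031] [0.0003 0.0003]
plane spool z.06 [0.45663648 0.27748448 0.06      ] [0.45854582 0.2790042  0.06      ]
plat z.033 [ 0.4774491  -0.15204297  0.033     ] [ 0.47851363 -0.15111157  0.033     ]
tip z.104 [ 0.47761605 -0.15138954  0.104     ] [ 0.47867807 -0.15108043  0.104     ]
short [0.50328484 0.04290455 0.03      ] jar [0.62090085 0.19330709 0.062     ]
to above spool (tool axes) [ 0.51308601 -0.70042621  0.00102487] spool->tip [-0.09129718  0.42142828 -0.00055382]
```

Measured: spool axis at (0.4575, 0.278) with its top at about 0.058, and seat at (0.478, -0.1515) at about 0.032, with the tip at 0.103. These agree with the given sizes. Moving above the spool.

The rows are not in the units I measure in: shifts go in shares of 400 mm and turns go in shares of pi rad. I convert before sending: 0.04 m / 0.4 = 0.1, -0.01 m / 0.4 = -0.025.

```bash
python3 nudge.py '[{"xyz": [0.1, -0.025, 0], "jaw": 0.085}, {"xyz": [0.1, -0.025, 0], "jaw": 0.085}, {"xyz": [0.1, -0.025, 0], "jaw": 0.085}, {"xyz": [0.1, -0.025, 0], "jaw": 0.085}, {"xyz": [0.1, -0.025, 0], "jaw": 0.085}, {"xyz": [0.1, -0.025, 0], "jaw": 0.085}, {"xyz": [0.1, -0.025, 0], "jaw": 0.085}, {"xyz": [0.1, -0.025, 0], "jaw": 0.085}]' 30
python3 nudge.py '[{"xyz": [0.03, -0.0975, 0], "jaw": 0.085}, {"xyz": [0.03, -0.0975, 0], "jaw": 0.085}, {"xyz": [0.03, -0.0975, 0], "jaw": 0.085}, {"xyz": [0.03, -0.0975, 0], "jaw": 0.085}, {"xyz": [0.03, -0.0975, 0], "jaw": 0.085}, {"xyz": [0.03, -0.0975, 0], "jaw": 0.085}, {"xyz": [0.03, -0.0975, 0], "jaw": 0.085}, {"xyz": [0.03, -0.0975, 0], "jaw": 0.085}]'
python3 nudge.py '[{"xyz": [0.03, -0.0975, 0], "jaw": 0.085}, {"xyz": [0.03, -0.0975, 0], "jaw": 0.085}, {"xyz": [0.03, -0.0975, 0], "jaw": 0.085}, {"xyz": [0.03, -0.0975, 0], "jaw": 0.085}, {"xyz": [0.03, -0.0975, 0], "jaw": 0.085}, {"xyz": [0.03, -0.0975, 0], "jaw": 0.085}, {"xyz": [0.03, -0.0975, 0], "jaw": 0.085}, {"jaw": 0.085}, {"jaw": 0.085}]'
cat >>h.py <<'E'
def go(x,y,z):
    from rig import env, eyes, job, probe_bus
    o=probe_bus.observe();R=np.array(o["tool_rot"]);print("tool delta",np.round(R.T@(np.array([x,y,z])-o["position"]),4),"pos",np.round(o["position"],4),np.round(R[:,2],4),"F",np.round(o["ft_force"],1),"w",round(o["grip_width"],4),"t",o["time_s"])
E
python3 -c "from h import *;go(.4575,.278,.0475)"
```

```text
time_s: 0.9
position: [0.432, -0.37, 0.242]
tool_rot: [[0.966, 0.259, -0.0], [0.259, -0.966, 0.001], [-0.0, -0.001, -1.0]]
ft_force: [0.3, -1.1, -0.5]
grip_width: 0.0847
gripper_force: 0.0
time_s: 1.7
position: [0.4423, -0.0433, 0.2422]
tool_rot: [[0.966, 0.259, -0.0], [0.259, -0.966, 0.0], [-0.0, -0.0, -1.0]]
ft_force: [1.1, -0.3, 0.1]
grip_width: 0.0853
gripper_force: 0.0
time_s: 2.6
position: [0.4528, 0.2409, 0.2418]
tool_rot: [[0.965, 0.261, -0.001], [0.261, -0.965, -0.001], [-0.001, 0.0, -1.0]]
ft_force: [-0.4, -0.7, -0.7]
grip_width: 0.085
gripper_force: 0.0
tool delta [ 0.0144 -0.0347  0.1943] pos [0.4528 0.2409 0.2418] [-1.e-03 -5.e-04 -1.e+00] F [-0.4 -0.7 -0.7] w 0.085 t 2.6
```

Converted, 0.03 m / 0.4 = 0.075, 0.02 m / 0.4 = 0.05.

```bash
python3 nudge.py '[{"xyz": [0.018, -0.0435, 0], "jaw": 0.085}, {"xyz": [0.018, -0.0435, 0], "jaw": 0.085}, {"xyz": [0, 0, 0.075], "jaw": 0.085}, {"xyz": [0, 0, 0.075], "jaw": 0.085}, {"xyz": [0, 0, 0.075], "jaw": 0.085}, {"xyz": [0, 0, 0.05], "jaw": 0.085}, {"jaw": 0.085}, {"jaw": 0.085}]'
python3 - <<'E'
from h import *
from rig import env, eyes, job, probe_bus
go(.4575,.278,.0475)
d=eyes.get_image("scene");e=eyes.get_image("top")
print(proj(e,np.array([.4575,.278,.06])))
a=cv2.resize(np.ascontiguousarray(d["pixels"][200:320,360:490,::-1]),(390,360));b=cv2.resize(np.ascontiguousarray(e["pixels"][215:335,60:190,::-1]),(390,360))
cv2.imwrite("pics/pre.png",np.hstack([a,b]))
E
```

```text
time_s: 3.4
position: [0.4586, 0.277, 0.133]
tool_rot: [[0.966, 0.258, 0.0], [0.258, -0.966, 0.0], [0.0, 0.0, -1.0]]
ft_force: [0.5, 0.7, 0.2]
grip_width: 0.0844
gripper_force: 0.0
tool delta [-0.0009 -0.0012  0.0855] pos [0.4586 0.277  0.133 ] [ 4.e-04  0.e+00 -1.e+00] F [0.5 0.7 0.2] w 0.0844 t 3.4
[122.99600975 276.06054217]
```

View pics/pre.png

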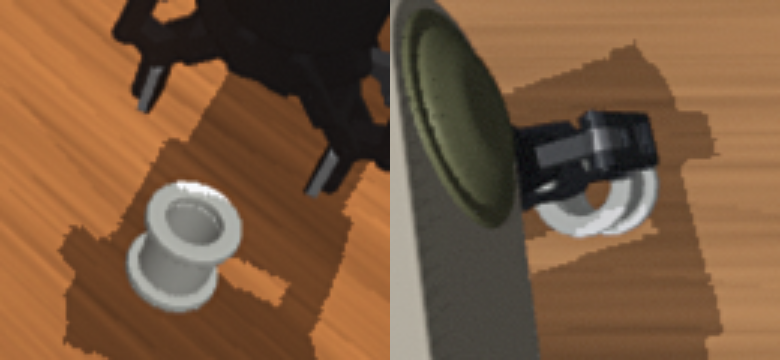

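The crop shows the open fingers straddling the spool, which is centred between them. Descending and gripping the top flange gently.

```bash
python3 nudge.py '[{"xyz": [-0.0013, -0.0025, 0.05], "jaw": 0.085}, {"xyz": [0, 0, 0.05], "jaw": 0.085}, {"xyz": [0, 0, 0.05], "jaw": 0.085}, {"xyz": [0, 0, 0.0375], "jaw": 0.085}, {"xyz": [0, 0, 0.035], "jaw": 0.085}, {"jaw": 0.085}, {"jaw": 0.085}]'
python3 nudge.py '[{"jaw": 0.05}, {"jaw": 0.05}, {"jaw": 0.05}, {"jaw": 0.05}, {"jaw": 0.05}, {"jaw": 0.05}, {"jaw": 0.05}, {"jaw": 0.05}]' 30
```

```text
time_s: 4.2
position: [0.458, 0.2788, 0.0444]
tool_rot: [[0.966, 0.259, 0.001], [0.259, -0.966, 0.0], [0.002, -0.0, -1.0]]
ft_force: [0.3, -0.4, 0.4]
grip_width: 0.085
gripper_force: 0.0
time_s: 5.0
position: [0.4578, 0.2789, 0.0445]
tool_rot: [[0.966, 0.259, 0.002], [0.259, -0.966, 0.001], [0.002, -0.0, -1.0]]
ft_force: [-0.9, -1.1, 8.1]
grip_width: 0.0533
gripper_force: 30.2
```

Converted, -0.035 m / 0.4 = -0.0875, -0.03 m / 0.4 = -0.075.

```bash
python3 nudge.py '[{"xyz": [0, 0, -0.025], "jaw": 0.05}, {"xyz": [0, 0, -0.05], "jaw": 0.05}, {"xyz": [0, 0, -0.075], "jaw": 0.05}, {"xyz": [0, 0, -0.0875], "jaw": 0.05}, {"xyz": [0, 0, -0.075], "jaw": 0.05}, {"jaw": 0.05}, {"jaw": 0.05}]'
python3 - <<'E'
from h import *
from rig import env, eyes, job, probe_bus
go(.478,-.1515,.17)
d=eyes.get_image("scene");e=eyes.get_image("top")
a=cv2.resize(np.ascontiguousarray(d["pixels"][150:290,360:500,::-1]),(390,390));b=cv2.resize(np.ascontiguousarray(e["pixels"][215:335,40:160,::-1]),(390,390))
cv2.imwrite("pics/lift.png",np.hstack([a,b]))
E
```

```text
time_s: 5.7
position: [0.4572, 0.2787, 0.169]
tool_rot: [[0.966, 0.259, 0.001], [0.259, -0.966, 0.0], [0.001, -0.0, -1.0]]
ft_force: [-0.2, 0.5, -0.9]
grip_width: 0.053
gripper_force: 31.7
tool delta [-0.0913  0.4209 -0.0012] pos [0.4572 0.2787 0.169 ] [ 1.1e-03  4.0e-04 -1.0e+00] F [-0.2  0.5 -0.9] w 0.053 t 5.7
```

View pics/lift.png

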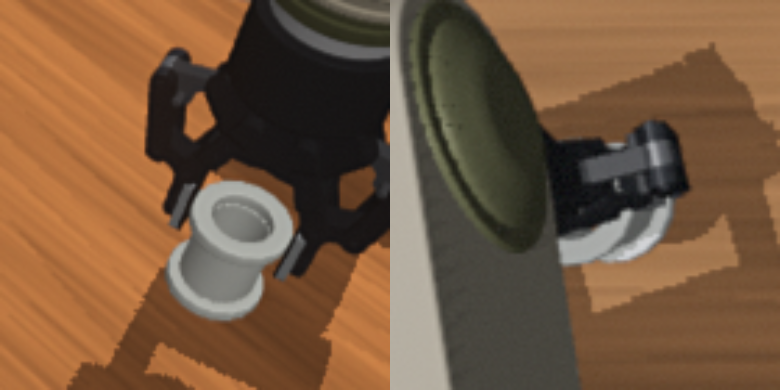

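The spool is lifted and hangs upright in the pads. Carrying it toward the spindle.

Converted, 0.03 m / 0.4 = 0.075, 0.02 m / 0.4 = 0.05.

```bash
python3 nudge.py '[{"xyz": [-0.005, 0.025, -0.025], "jaw": 0.05}, {"xyz": [-0.0125, 0.05, -0.0125], "jaw": 0.05}, {"xyz": [-0.015, 0.075, 0], "jaw": 0.05}, {"xyz": [-0.0175, 0.075, 0], "jaw": 0.05}, {"xyz": [-0.0175, 0.075, 0], "jaw": 0.05}, {"xyz": [-0.0175, 0.075, 0], "jaw": 0.05}, {"xyz": [-0.0175, 0.075, 0], "jaw": 0.05}, {"xyz": [-0.0175, 0.075, 0], "jaw": 0.05}, {"xyz": [-0.0175, 0.075, 0], "jaw": 0.05}, {"xyz": [-0.0175, 0.075, 0], "jaw": 0.05}]'
python3 nudge.py '[{"xyz": [-0.0175, 0.075, 0], "jaw": 0.05}, {"xyz": [-0.0175, 0.075, 0], "jaw": 0.05}, {"xyz": [-0.0175, 0.075, 0], "jaw": 0.05}, {"xyz": [-0.015, 0.0625, 0], "jaw": 0.05}, {"xyz": [-0.01, 0.05, 0], "jaw": 0.05}, {"xyz": [-0.005, 0.025, 0], "jaw": 0.05}, {"jaw": 0.05}, {"jaw": 0.05}]'
python3 - <<'E'
from h import *
go(.478,-.1515,.17)
E
```

```text
time_s: 6.8
position: [0.4669, 0.0001, 0.1834]
tool_rot: [[0.966, 0.259, -0.001], [0.259, -0.966, 0.0], [-0.001, -0.0, -1.0]]
ft_force: [0.6, 0.5, -1.0]
grip_width: 0.053
gripper_force: 31.7
time_s: 7.6
position: [0.4727, -0.1462, 0.1832]
tool_rot: [[0.966, 0.259, -0.001], [0.259, -0.966, 0.001], [-0.0, -0.001, -1.0]]
ft_force: [-0.2, 0.4, -0.2]
grip_width: 0.0529
gripper_force: 31.7
tool delta [0.0037 0.0065 0.0132] pos [ 0.4727 -0.1462  0.1832] [-6.e-04  6.e-04 -1.e+00] F [-0.2  0.4 -0.2] w 0.0529 t 7.6
```

Converted, 0.0065 m / 0.4 = 0.0163, 0.005 m / 0.4 = 0.0125.

```bash
python3 nudge.py '[{"xyz": [0.0093, 0.0163, 0.0125], "jaw": 0.05}, {"jaw": 0.05}, {"jaw": 0.05}, {"jaw": 0.05}]'
python3 - <<'E'
from h import *
from rig import env, eyes, job, probe_bus
go(.478,-.1515,.17)
d=eyes.get_image("scene")
z=probe_bus.observe()["position"][2]-.0445
for h in(0,.06): print("expected axis px",h,proj(d,np.array([.478,-.1515,z+h])))
print("spool top at z",z+.06)
cv2.imwrite("pics/over.png",cv2.resize(np.ascontiguousarray(d["pixels"][70:200,200:330,::-1]),(520,520)))
E
```

```text
time_s: 8.0
position: [0.4783, -0.1518, 0.1783]
tool_rot: [[0.966, 0.259, -0.0], [0.259, -0.966, 0.0], [-0.0, -0.0, -1.0]]
ft_force: [0.1, -0.2, -1.1]
grip_width: 0.0529
gripper_force: 31.7
tool delta [-0.0002 -0.0003  0.0083] pos [ 0.4783 -0.1518  0.1783] [-2.e-04  2.e-04 -1.e+00] F [ 0.1 -0.2 -1.1] w 0.0529 t 8.0
expected axis px 0 [259.08766947 121.37035983]
expected axis px 0.06 [258.12368921  96.60594655]
spool top at z 0.19384112067277276
```

View pics/over.png

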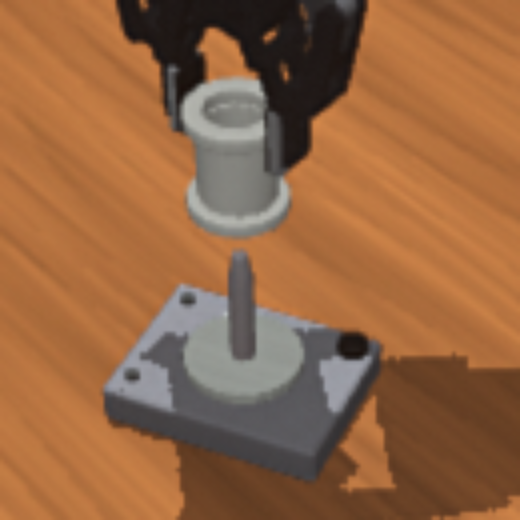

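The spool hangs upright over the spindle. Its underside is centred near pixel (259.7,120.8), against an expected (259.1,121.4). Lowering it.

Converted, 0.015 m / 0.4 = 0.0375, 0.012 m / 0.4 = 0.03.

```bash
python3 nudge.py '[{"xyz": [0, 0, 0.0375], "jaw": 0.05}, {"xyz": [0, 0, 0.0375], "jaw": 0.05}, {"xyz": [0, 0, 0.0375], "jaw": 0.05}, {"xyz": [0, 0, 0.0375], "jaw": 0.05}, {"xyz": [0, 0, 0.03], "jaw": 0.05}, {"xyz": [0, 0, 0.03], "jaw": 0.05}, {"xyz": [0, 0, 0.02], "jaw": 0.05}, {"xyz": [0, 0, 0.01], "jaw": 0.05}, {"jaw": 0.05}, {"jaw": 0.05}]'
python3 nudge.py '[{"xyz": [0, 0, 0.0025], "jaw": 0.05}, {"xyz": [0, 0, 0.0025], "jaw": 0.05}, {"jaw": 0.05}, {"jaw": 0.05}]'
python3 -c "from h import *;go(.478,-.1515,.0775)"
```

```text
time_s: 9.05
position: [0.4785, -0.1522, 0.0827]
tool_rot: [[0.966, 0.259, 0.001], [0.259, -0.966, -0.0], [0.001, 0.001, -1.0]]
ft_force: [0.3, -0.3, -0.5]
grip_width: 0.0529
gripper_force: 31.7
time_s: 9.45
position: [0.4783, -0.1521, 0.0804]
tool_rot: [[0.966, 0.259, 0.0], [0.259, -0.966, -0.0], [0.0, 0.0, -1.0]]
ft_force: [0.5, 0.1, -1.0]
grip_width: 0.0529
gripper_force: 31.7
tool delta [-0.0001 -0.0006  0.0029] pos [ 0.4783 -0.1521  0.0804] [ 1.e-04 -1.e-04 -1.e+00] F [ 0.5  0.1 -1. ] w 0.0529 t 9.45
```

Converted, 0.001 m / 0.4 = 0.0025.

```bash
python3 nudge.py '[{"xyz": [0, 0, 0.0025], "jaw": 0.05}, {"xyz": [0, 0, 0.0025], "jaw": 0.05}, {"jaw": 0.05}, {"jaw": 0.05}]'
python3 nudge.py '[{"xyz": [0, 0, 0.0018], "jaw": 0.05}, {"jaw": 0.05}, {"jaw": 0.05}]'
```

```text
time_s: 9.85
position: [0.4783, -0.1521, 0.0783]
tool_rot: [[0.966, 0.259, -0.0], [0.259, -0.966, 0.0], [-0.0, -0.0, -1.0]]
ft_force: [0.1, -0.3, -0.8]
grip_width: 0.0533
gripper_force: 31.7
time_s: 10.15
position: [0.4783, -0.1521, 0.0777]
tool_rot: [[0.966, 0.259, 0.0], [0.259, -0.966, -0.0], [0.0, 0.0, -1.0]]
ft_force: [-0.4, -0.6, -0.3]
grip_width: 0.0529
gripper_force: 31.7
```

Converted, 0.0005 m / 0.4 = 0.0013.

```bash
python3 nudge.py '[{"xyz": [0, 0, 0.0013], "jaw": 0.05}, {"jaw": 0.05}, {"jaw": 0.05}]'
python3 nudge.py '[{"xyz": [0, 0, 0.0013], "jaw": 0.05}, {"jaw": 0.05}, {"jaw": 0.05}]'
```

```text
time_s: 10.45
position: [0.4783, -0.1522, 0.0776]
tool_rot: [[0.966, 0.259, 0.0], [0.259, -0.966, -0.0], [0.0, 0.001, -1.0]]
ft_force: [-1.1, -0.1, 4.8]
grip_width: 0.0526
gripper_force: 32.0
time_s: 10.75
position: [0.4784, -0.1523, 0.0775]
tool_rot: [[0.966, 0.259, 0.001], [0.259, -0.966, -0.001], [0.001, 0.001, -1.0]]
ft_force: [-2.1, 0.2, 10.7]
grip_width: 0.053
gripper_force: 32.2
```

It is seated: the upward force has risen to 10 N at the expected height. Releasing and retreating straight up.

Converted, -0.03 m / 0.4 = -0.075, -0.02 m / 0.4 = -0.05.

```bash
python3 nudge.py '[{"jaw": 0.058}, {"jaw": 0.065}, {"jaw": 0.085}, {"jaw": 0.085}, {"jaw": 0.085}, {"jaw": 0.085}]'
python3 nudge.py '[{"xyz": [0, 0, -0.025], "jaw": 0.085}, {"xyz": [0, 0, -0.05], "jaw": 0.085}, {"xyz": [0, 0, -0.075], "jaw": 0.085}, {"xyz": [0, 0, -0.075], "jaw": 0.085}, {"xyz": [0, 0, -0.075], "jaw": 0.085}, {"xyz": [0, 0, -0.075], "jaw": 0.085}, {"jaw": 0.085}, {"jaw": 0.085}, {"jaw": 0.085}]'
python3 - <<'E'
from h import *
from rig import env, eyes, job, probe_bus
d=eyes.get_image("scene")
for X in((.478,-.1515,.033),(.478,-.1515,.093)): print(proj(d,np.array(X)))
cv2.imwrite("pics/end.png",cv2.resize(np.ascontiguousarray(d["pixels"][90:340,190:450,::-1]),(780,600)))
E
```

```text
time_s: 11.35
position: [0.4782, -0.1521, 0.0766]
tool_rot: [[0.966, 0.259, -0.0], [0.259, -0.966, 0.0], [-0.0, -0.0, -1.0]]
ft_force: [0.2, -1.1, 0.3]
grip_width: 0.0848
gripper_force: 0.0
time_s: 12.25
position: [0.4778, -0.1518, 0.2259]
tool_rot: [[0.966, 0.259, -0.002], [0.259, -0.966, 0.001], [-0.001, -0.001, -1.0]]
ft_force: [-0.4, -0.4, 0.3]
grip_width: 0.0851
gripper_force: 0.0
[260.5041723 157.7599653]
[259.6895829  136.83336621]
```

View pics/end.png

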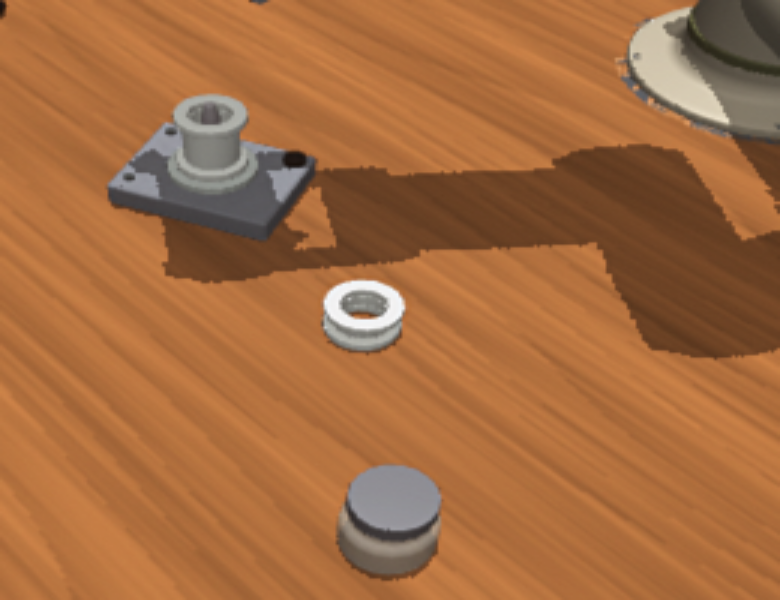

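The spool stands flat and centred on the platform with the spindle inside its bore. Its top is near pixel (260,137), as predicted, and the short spool and jar have not moved. Handing in.

```bash
python3 -c "
from rig import env, eyes, job, probe_bus
print(job.close_job())"
```

```text
the job is handed in; nothing more can be done
None
```

The tall spool was lowered over the spindle until it sat flat on the platform and then released; the short spool and jar stayed where they were, and the job was handed in at about 12 s.

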